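Load a plasma-cut strip into the sprung deburring nest and latch its rail

TASK

Load the loose steel strip lying by the fixture into the fixture's channel, its hole end at the low end stop: push its other end back against the spring follower until the strip drops flat behind the stop. Then swing the hinged rail over and press its nose down until the latch holds it by itself. Feel your way: work the fixture with light hand force only, and leave the other things on the bench where they are.

Things in the scene. Friction and masses are not known exactly. Their poses are not given: they have to be found in the camera images.
- fixture: deburring fixture; here its 300x110x10 mm grey base plate on the bench. x runs along the channel from end stop to follower, y across, z up; origin on the bench. On it a steel NEST is clamped at an UNMEASURED setting: the nest's middle (nest x = 0) is anywhere from -20 to +20 mm along this x; see or feel where. Keep pushes under 20 N. Other nest sizes: x from nest middle, heights from bench, mm
- plate_mid (a point): middle of the setting range, on the plate's top, 10 mm over the bench; axes as the fixture's. BED: bar 28 wide, top 40 high. Side guides 38.4 apart stand to 45 and flare to 51 high at nest x -67..-55 and 36..70; from -55 to 36 both sides are open for fingers to 19 high, save toe clamps (bolts to 30 high, y 20..46 each side, x -61..-39 and 59..81)
- plate_stop_end (a point): middle of the plate's edge beyond the stop, x = -138, on its top. END STOP: block across the bed, face at nest x = -59, top 45 high, only 5 above the bed. Behind it the latch hook, x -98..-83, up to 45 high. Strip held level above the stop, pushed back and lowered drops behind it; let go, the spring slides it onto the stop with its middle at nest x = 0
- plate_follower_end (a point): middle of the plate's other edge, x = 162, on its top. SPRING FOLLOWER: polished blade 14 wide from the bed to 68 high, face at nest x = 49 at rest: 10 less than the strip needs. It slides along +x, wants 3 N to start and 0.13 N more per mm, and meets a hard end after 15.5 mm of travel, so stop short of that; 11 to 15 mm lets the strip down
- rail (a joint): rail angle, rad: 0 shut level over the strip, 1.57 upright; starts leaning back, 1.7 to 2.0. Steel frame 32 wide, 7 thick, with a slot 18 wide, hinge axis along y at nest x = 95, 50 high; solid nose plate 150..185 from the axis with a rubber pad on its outer side: shut, pad middle at nest x = -74, top 58.5 high. Its spring throws it open unless latched: 4 N at the nose near shut, less when open
- latch (a joint): angle of the sprung latch hook, rad: 0 at rest, grows to about 0.2 as the rail's nose pushes it aside in the last 12 mm (up to 5 N more on the pad), then snaps back over the nose; caught, the rail reads under 0.03
- strip_center (a point): centre of the loose steel strip, half-way through its thickness: 118 x 36 x 6 mm, about 0.2 kg, flat on the bench, one hole near one end; x along the strip away from its hole end, y across, z up. Grip it across the 36 mm.
- strip_hole (a point): centre of the strip's hole, 44.5 mm from the strip's centre, 14.5 mm from its end, on the strip's -x side
- strip: the same loose strip; origin at the middle of its underside, 3 mm below point strip_center
- coffee_mug: white mug, 92 x 126 x 95 mm, a bystander; origin at the middle of its underside
- c_clamp: blue C-clamp lying flat, 146 x 78 x 16 mm, a bystander; origin at the middle of its underside
- pliers: pliers with red handles, 182 x 48 x 10 mm, a bystander; origin at the middle of its underside
- paint_marker: white marker, 138 x 19 x 16 mm, a bystander; origin at the middle of its underside
- tape_measure: yellow tape measure standing on edge, 36 x 68 x 62 mm, a bystander; origin at the middle of its underside
- die_grinder: straight air die grinder lying down, 274 x 38 x 56 mm, a bystander; origin at the middle of its underside
Things that resemble listed ones, but are neither listed nor needed, are in the scene too. What is shaped like the strip but turquoise is not meant.

How it is judged (in metres and radians):
On the way:
1. the strip lies flat on the bed between end stop and follower, hole end at the stop, the rail still open and the fingers off the strip (z of strip_center in the frame of fixture between 0.0405 and 0.045 m and y of strip_center in the frame of fixture between -0.003 and 0.003 m and x of strip_hole in the frame of fixture between -0.069 and -0.02 m and angle between the x axis of strip_center and the x axis of fixture, either way round below 0.05 rad and angle between strip_center's own z axis and vertical below 0.03 rad and value of joint rail above 0.8 rad and contact force between the fingers and strip below 0.1 N), for 0.2 s.
At the end, for the whole second after the job is handed in: The strip lies flat on the bed (centre 40.5 to 45 mm above the table, within 3 mm of the channel's middle, within 0.05 rad of its direction, tilt under 0.03 rad), hole end at the stop, at rest, and the rail stays shut by its latch (under 0.04 rad) (z of strip_center in the frame of fixture between 0.0405 and 0.045 m and y of strip_center in the frame of fixture between -0.003 and 0.003 m and x of strip_hole in the frame of fixture between -0.069 and -0.02 m and angle between the x axis of strip_center and the x axis of fixture, either way round below 0.05 rad and angle between strip_center's own z axis and vertical below 0.03 rad and value of joint rail below 0.04 rad and velocity of joint rail below 0.05 rad/s and linear speed of strip below 0.02 m/s); the robot touches nothing.
It fails at once if the strip is forced against the fixture with more than 30 N in all (contact force between strip and fixture above 30 N).
It fails at once if the robot presses on the fixture with more than 25 N (contact force between the arm and fixture above 25 N).
It fails at once if the fingers press on the fixture with more than 25 N (contact force between the fingers and fixture above 25 N).
It fails at once if another thing on the bench is moved by more than 15 mm (distance of any of coffee_mug, c_clamp, pliers, paint_marker, tape_measure, die_grinder from where it was at the start of the episode above 0.015 m).
It also fails if it takes over 72 s, if anything falls off the work surface, if the arm or the gripper's body presses on something with over 40 N, if the wrist force passes 120 N, or if a joint passes its speed limit or range.

ROBOT

A 7-joint arm with a two-finger parallel gripper is mounted at the origin on the work surface; the furniture and walls round the work are solid. World frame = base frame: x ahead of the robot, y to its left, z up, the work surface at z = 0. Lengths are in m, angles in degrees, forces in N, time in s.
With the tool pointing down it reaches from about 0.425 to 0.875 m from the base axis. Payload 4.7 kg.
Tool frame: the origin (TCP) lies at the very end of the fingers, on their centre line; the grasp point (between the pads) lies 19 mm behind it; z points along the fingers, x is the direction in which the jaws open and shut, and the axes are right-handed (so a half turn about z gives the same grasp; the last joint's range is limited). The gripper opens to 87 mm and grips with 3 to 60 N. Pads are 19 mm wide; open, the fingers measure 117 mm over their backs; the gripper's body (75 mm by 190 mm) begins 51 mm behind the grasp point.
Start: joints at [-74.765, 18.392, -4.016, 83.108, 1.295, 78.541, -3.26], TCP at [0.162, 0.63, 0.223] pointing down, gripper open.
Joint ranges: [-163.93, 163.93], [-17.29, 119.83], [-79.2, 71.16], [3.27, 140.29], [-89.18, 269.18], [5.43, 117.66], [-154.24, 154.24]. Speed limits (degrees/s): [147.25, 147.25, 180, 180, 180, 180, 180].

INTERFACE

Orientations are given as [roll, pitch, yaw] about the fixed x, y, z axes, in that order (R = Rz(yaw) Ry(pitch) Rx(roll)).
In Python, from cell import sensors, vision, env gives the robot as it stands.
- The arm moves only by the shell command python3 -m inch 'ROWS' [OPENING] [FORCE]. ROWS is a JSON object of lists of equal length, an entry for each row: "dp": the shift along the tool's x, y, z in m, a list of three; "turn": the turn about the tool's z in degrees. A call has 1 to 8 rows; each row shifts and turns the commanded pose from where the row before left it, along the tool's axes as they then stand; what a row does not reach is not made up. A row lasts 1/8 s, in which the tool goes at most 62.5 mm and 10.7 degrees, less where a joint would pass 70% of its speed; a pose out of reach is approached as far as the arm can. A call is refused whole if a number of a shift passes 0.0625 or a number of a turn 10.7, either way. A call with a gripper value outside its range is refused whole. OPENING is the closure, from -1 (fully open) to 1 (shut), set as the call begins (- or left out, the last holds). The fingers move at their own pace and stop on an object; FORCE is the grip in N (left out, the last holds). Time passes only in rows, so rows that do not move let the fingers close. It gives the time, the measured TCP pose, the force and the opening at its end, in the units of the state.
- sensors.get_obs(): the state, without advancing time (a new reading comes with each control period).
- vision.read_camera(name): name is "scene" or "top" or "wrist"; returns the picture (480x640x3 uint8, blue, green, red); there is no depth.
- vision.get_calibration(name): a dict with "K" (3x3 intrinsics, pixels), "k1" (the pictures are not rectified: a ray, as slopes to the right and down, at radius r is drawn at 1 + k1 r^2 times it, then the intrinsics apply), "pose" (4x4, takes a point from camera to world coordinates). Camera axes: x right, y down, z forward; pixel columns grow to the right and rows downward; lengths in m; the calibration is good to about 2 mm. A picture is of the moment at which its call begins: read the wrist's pose just before it. get_calibration takes no time and is no camera call; for the wrist camera it gives the pose at the moment of the call.
- env.sign_off(): hands the job in, once; it reports no verdict.
The state is a dict: "time_s": time; "qpos": joint angles; "joint_velocities": joint speeds; "effort": joint torques, N m; "tool_pos": TCP position; "tool_rot": TCP orientation; "force": force on the tool from outside, world axes, zero at the start; "wrist_torque": the same for the moment, N m; "grip_width": finger opening in m.
Only numpy, scipy, OpenCV 4.12 (cv2) and the standard library are available. Lean on these libraries where they do the work, as an engineer would, in place of code of your own. Each camera call takes 0.05 s, during which the arm holds its last target.

## Working session

There is one attempt and no reset: what is moved stays moved. The work goes in short steps, Python scripts to look and compute and a shell command to move; the robot and the scene stay as the last step left them, time stands still between calls to the robot, and variables do not carry over. Pictures are saved under pics/ and viewed, and the job is handed in when it is done.

```bash
ls; mkdir -p pics; python3 - <<'E'
from cell import sensors, vision, env
import cv2, numpy as np
o=sensors.get_obs()
for k,v in o.items(): print(k,np.round(v,4))
for n in ("scene","top"):
    im=vision.read_camera(n); cv2.imwrite(f"pics/{n}0.png",im)
    c=vision.get_calibration(n); print(n,np.round(c["K"],1).tolist(),c["k1"],np.round(c["pose"],3).tolist())
E
```

```text
pics
time_s 0.0
qpos [-74.7632  18.4391  -4.0166  83.1734   1.2942  78.54    -3.2612]
joint_velocities [-0.0271  0.0907  0.0033 -0.0148 -0.0008 -0.0649  0.0215]
effort [-1.00000e-04 -4.91314e+01 -4.03900e-01 -3.12512e+01 -6.39000e-02
  4.41000e-02  2.00000e-04]
tool_pos [0.1619 0.629  0.2215]
tool_rot [1.799955e+02 1.073000e-01 7.557260e+01]
force [ 1.033   0.1218 -0.2296]
wrist_torque [-0.0174 -0.0183 -0.0213]
grip_width 0.0867
scene [[610.8, 0.0, 324.2], [0.0, 610.8, 240.3], [0.0, 0.0, 1.0]] -0.10235412730771086 [[0.669, -0.433, 0.604, -0.392], [-0.743, -0.37, 0.558, -0.87], [-0.018, -0.822, -0.57, 0.95], [0.0, 0.0, 0.0, 1.0]]
top [[453.2, 0.0, 326.4], [0.0, 453.2, 243.1], [0.0, 0.0, 1.0]] 0.02164782766883978 [[0.002, -0.977, 0.214, 0.263], [-1.0, -0.002, 0.002, -0.004], [-0.002, -0.214, -0.977, 1.281], [0.0, 0.0, 0.0, 1.0]]
```

View pics/scene0.png

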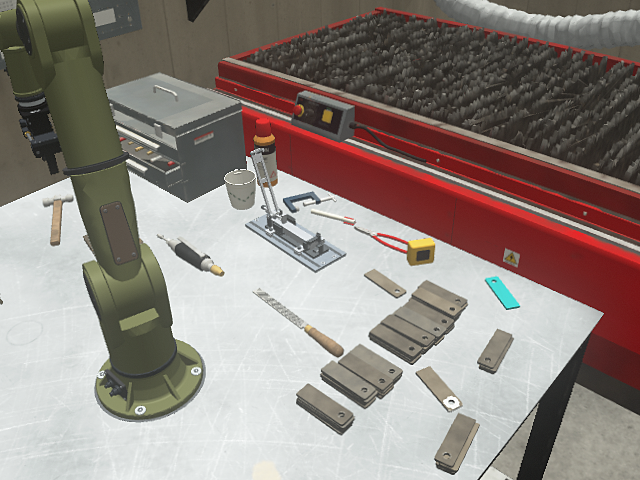

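View pics/top0.png

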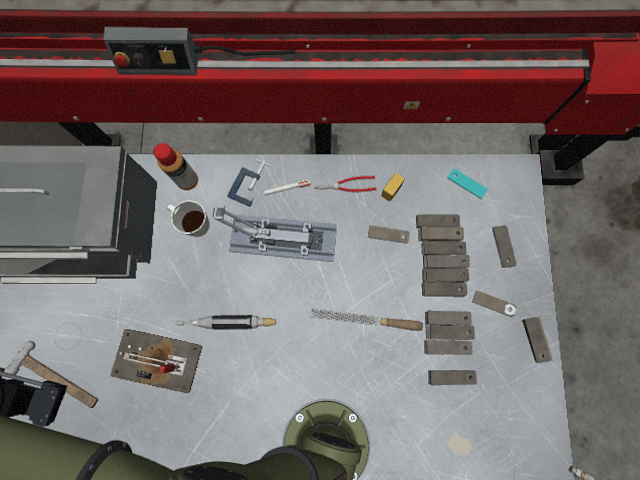

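```bash
cat > h.py <<'E'
import numpy as np, cv2
from cell import sensors, vision
from scipy.spatial.transform import Rotation as R
def ray(cal,uv):
    K=np.array(cal["K"]);k=cal["k1"]
    d=np.array([(uv[0]-K[0,2])/K[0,0],(uv[1]-K[1,2])/K[1,1]])
    s=d.copy()
    for _ in range(30): s=d/(1+k*(s@s))
    P=np.array(cal["pose"]); return P[:3,3],P[:3,:3]@np.array([s[0],s[1],1.])
def onz(cal,uv,z):
    o,d=ray(cal,uv); return o+d*(z-o[2])/d[2]
def proj(cal,p):
    P=np.array(cal["pose"]);c=P[:3,:3].T@(np.array(p)-P[:3,3]);s=c[:2]/c[2];s=s*(1+cal["k1"]*(s@s))
    K=np.array(cal["K"]);return np.array([K[0,0]*s[0]+K[0,2],K[1,1]*s[1]+K[1,2]])
def tool():
    o=sensors.get_obs();return np.array(o["tool_pos"]),R.from_euler("xyz",o["tool_rot"],degrees=True).as_matrix(),o
def shift(p):
    t,M,o=tool();return M.T@(np.array(p)-t)
def snap(n,f):
    c=vision.get_calibration(n);im=vision.read_camera(n);cv2.imwrite("pics/"+f,im);np.save("pics/"+f+".npy",c,allow_pickle=True);return im,c
def loadcal(f): return np.load("pics/"+f+".npy",allow_pickle=True).item()
E
python3 - <<'E'
from h import *
im=cv2.imread("pics/top0.png"); c=vision.get_calibration("top")
a=im[190:280,190:420]; 
cv2.imwrite("pics/crop_top.png",cv2.resize(a,None,fx=3.4,fy=3.4,interpolation=cv2.INTER_CUBIC))
im2=cv2.imread("pics/scene0.png"); 
cv2.imwrite("pics/crop_scene.png",cv2.resize(im2[140:310,230:430],None,fx=3.5,fy=3.5,interpolation=cv2.INTER_CUBIC))
for n,uv in dict(strip=(388,234),w=(495,303),fixL=(231,220),fixR=(336,222),fixR2=(336,260),fixL2=(229,253)).items(): print(n,np.round(onz(c,uv,0.006),3))
E
```

```text
strip [ 0.569 -0.179  0.006]
w [ 0.372 -0.472  0.006]
fixL [0.61  0.277 0.006]
fixR [ 0.605 -0.029  0.006]
fixR2 [ 0.493 -0.029  0.006]
fixL2 [0.512 0.278 0.006]
```

View pics/crop_top.png

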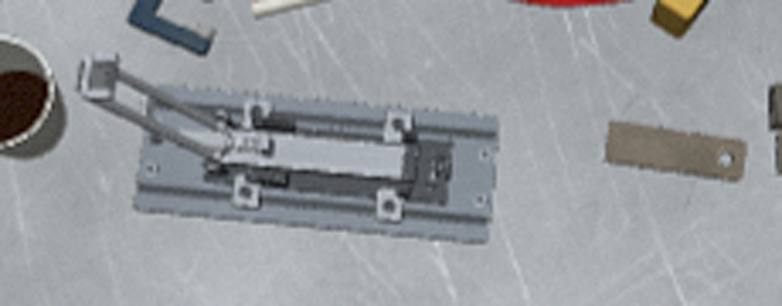

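View pics/crop_scene.png

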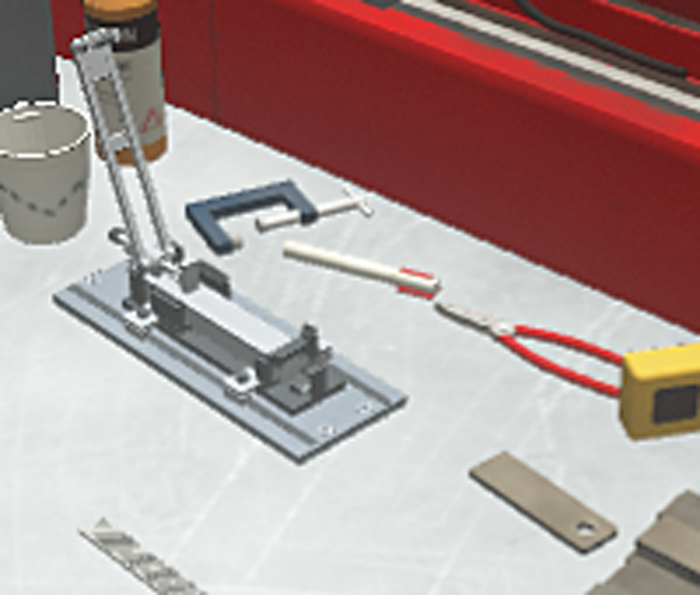

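Candidates in the top picture are:
- the lone single strip by the fixture at (388,234)
- stacks at (438,221–377)
- stacks at (503,245) and (538,340)
- a strip with a washer at (495,303)
- a turquoise one at (467,183)

I choose (388,234). It is single, bare and beside the fixture, and the crop shows its hole at its right end. The fixture lies from (229,253) to (336,222), hinge at left and stop at right, so its x runs along about +y world, as does the strip's.

```bash
python3 -m inch '{"dp":[[0,0,-0.005],[0,0,-0.005],[0,0,-0.005],[0,0,-0.005],[0,0,-0.005],[0,0,-0.005],[0,0,-0.005],[0,0,-0.005]],"turn":[10.4,10.4,10.4,10.4,10.4,10.4,10.4,10.4]}' -1 ; python3 - <<'E'
from h import *
im=cv2.imread("pics/top0.png"); c=vision.get_calibration("top")
g=cv2.cvtColor(im,cv2.COLOR_BGR2HSV)
sub=im[222:248,362:415]; 
m=((g[...,1]>35)&(g[...,0]<30)&(g[...,2]<190)).astype(np.uint8)
mm=np.zeros_like(m);mm[220:250,360:415]=m[220:250,360:415]
cs,_=cv2.findContours(mm,cv2.RETR_EXTERNAL,cv2.CHAIN_APPROX_NONE)
k=max(cs,key=cv2.contourArea); P=np.array([onz(c,q[0],0.006)[:2] for q in k],np.float32)
r=cv2.minAreaRect(P); print(r)
# plan
t,M,o=tool(); print(np.round(shift([r[0][0],r[0][1],0.2]),3), o["tool_rot"], o["qpos"])
E
```

```text
time_s: 1.1
tool_pos: [0.1618, 0.6292, 0.2621]
tool_rot: [179.9, 0.0, -8.0]
force: [0.4, 0.8, -0.6]
grip_width: 0.0873
((0.5697618126869202, -0.18037036061286926), (0.11590667814016342, 0.03337956219911575), 81.32096099853516)
[0.516 0.745 0.063] [ 1.79937315e+02  3.33338859e-03 -7.96366198e+00] [-83.08781215  17.4410974    6.64770921  79.99549573  -2.00200611
  82.74077296 -84.45158745]
```

```bash
python3 -m inch '{"dp":[[0.032,0.046,0],[0.032,0.046,0],[0.032,0.046,0],[0.032,0.046,0],[0.032,0.046,0],[0.032,0.046,0],[0.032,0.046,0],[0.032,0.046,0]],"turn":[0,0,0,0,0,0,0,0]}'; python3 - <<'E'
from h import *
print(np.round(shift([0.570,-0.180,0.26]),3)); c=vision.get_calibration("wrist"); t,M,o=tool()
P=np.array(c["pose"]); print(np.round(M.T@(P[:3,3]-t),3),np.round(M.T@P[:3,:3],3).tolist(),np.round(c["K"],0).tolist(),c["k1"])
# look at the fixture as we pass
snap("wrist","w1.png")
E
```

```text
time_s: 2.1
tool_pos: [0.3673, 0.2289, 0.2623]
tool_rot: [-180.0, 0.0, -7.6]
force: [0.7, 0.7, 0.7]
grip_width: 0.0868
[0.255 0.378 0.002]
[ 0.001 -0.077 -0.162] [[1.0, -0.001, 0.001], [0.001, 0.961, 0.277], [-0.001, -0.277, 0.961]] [[360.0, 0.0, 318.0], [0.0, 360.0, 242.0], [0.0, 0.0, 1.0]] -0.03356350447077002
```

View pics/w1.png

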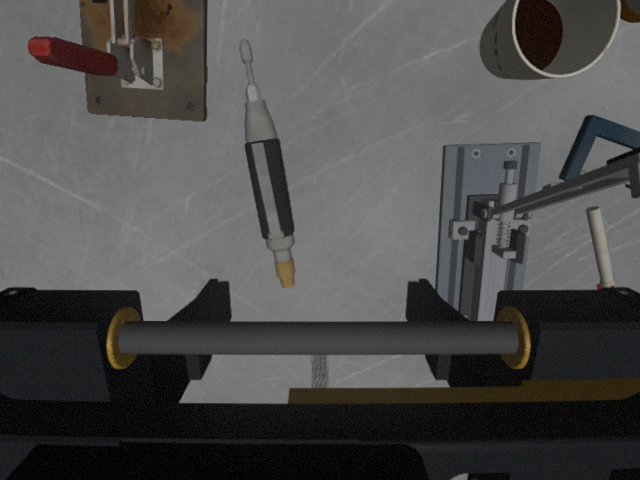

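```bash
python3 -m inch '{"dp":[[0.02,0.045,0],[0.02,0.045,0],[0.04,0.03,0],[0.05,0.02,0],[0.05,0.01,0],[0.03,0.003,0],[0,0,0]],"turn":[0,0,0,0,0,0,0]}'; python3 - <<'E'
from h import *
t,M,o=tool();print(np.round(o["joint_velocities"],2));snap("wrist","w2.png")
E
```

```text
time_s: 3.02
tool_pos: [0.5557, 0.0504, 0.2615]
tool_rot: [179.8, 0.0, -7.8]
force: [-0.2, 0.5, -0.1]
grip_width: 0.0872
[-0.94 -3.43 -1.51  2.39  1.23  1.39 -1.43]
```

View pics/w2.png

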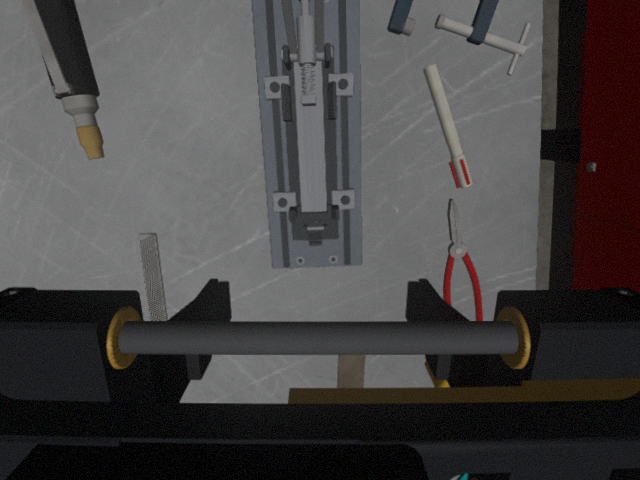

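```bash
python3 - <<'E'
from h import *
im=cv2.imread("pics/w2.png")
cv2.imwrite("pics/w2a.png",cv2.resize(im[0:140,240:380],None,fx=4.2,fy=4.2,interpolation=cv2.INTER_CUBIC))
cv2.imwrite("pics/w2b.png",cv2.resize(im[140:280,240:380],None,fx=4.2,fy=4.2,interpolation=cv2.INTER_CUBIC))
E
```

```text
(no output)
```

View pics/w2a.png

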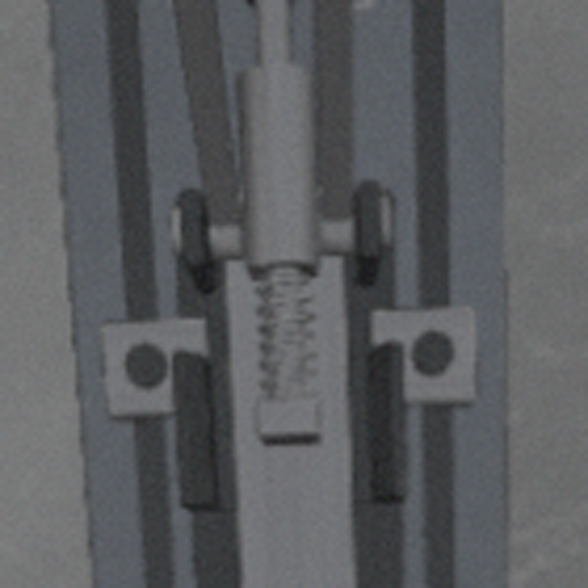

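View pics/w2b.png

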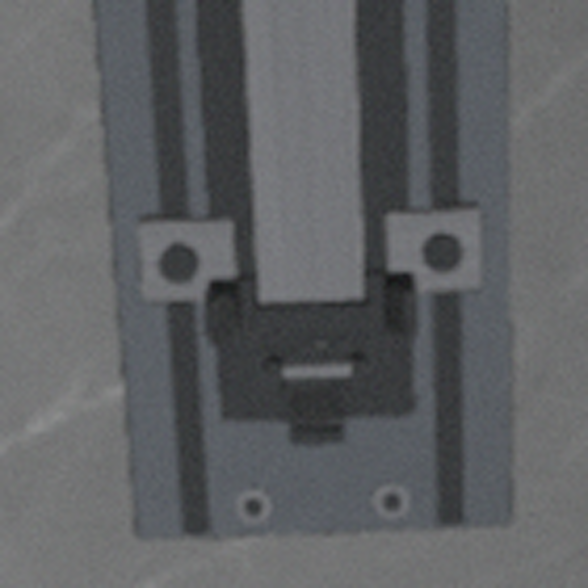

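```bash
python3 - <<'E'
from h import *
c=loadcal("w2.png")
A=lambda x,y:(240+(x+.5)/4.2-.5,(y+.5)/4.2-.5)
B=lambda x,y:(240+(x+.5)/4.2-.5,140+(y+.5)/4.2-.5)
f=lambda q,z:onz(c,q,z)
pts=dict(bedL1=(A(237,400),.04),bedR1=(A(352,400),.04),bedL2=(B(242,5),.04),bedR2=(B(357,5),.04),bedL3=(B(258,300),.04),bedR3=(B(365,300),.04),
 plL1=(A(57,100),.01),plR1=(A(503,100),.01),plL2=(B(137,537),.01),plR2=(B(512,523),.01),blT=(A(290,432),.068),blB=(A(290,442),.04))
W={k:f(*v) for k,v in pts.items()}
for k in W: print(k,np.round(W[k]*1000,1))
m1=(W['bedL1']+W['bedR1'])/2;m2=(W['bedL2']+W['bedR2'])/2;m3=(W['bedL3']+W['bedR3'])/2
for a,b in ((m1,m3),(m1,m2),(m2,m3)): print("bed yaw",np.degrees(np.arctan2(*(a-b)[[1,0]])))
for s in "LR": d=W['pl'+s+'1']-W['pl'+s+'2'];print("plate yaw",np.degrees(np.arctan2(d[1],d[0])))
d=W['plR2']-W['plL2'];print("end yaw+90",np.degrees(np.arctan2(d[1],d[0]))+90, np.linalg.norm(d))
print("bed w",[np.linalg.norm(W['bedL%d'%i]-W['bedR%d'%i]) for i in (1,2,3)])
u=(m1-m3)/np.linalg.norm(m1-m3); pe=(W['plL2']+W['plR2'])/2
print("stop rel plate end", (m3-pe)@u, "nest offset", (m3-pe)@u-138+59, "blade-stop",(W['blT']-m3)@u,(W['blB']-m3)@u)
v=np.array([-u[1],u[0],0]); print("plate mid vs bed lateral",(pe-m3)@v)
E
```

```text
bedL1 [550.8 170.3  40. ]
bedR1 [577.9 166.6  40. ]
bedL2 [545.3 126.2  40. ]
bedR2 [573.2 122.4  40. ]
bedL3 [538.3  53.   40. ]
bedR3 [565.6  49.2  40. ]
plL1 [516.3 248.3  10. ]
plR1 [624.5 233.4  10. ]
plL2 [490.7 -17.4  10. ]
plR2 [599.4 -27.9  10. ]
blT [562.6 158.9  68. ]
blB [561.9 159.2  40. ]
bed yaw 83.98474919364905
bed yaw 83.4437913676596
bed yaw 84.31125581067099
plate yaw 84.49485014180304
plate yaw 84.505585932866
end yaw+90 84.46413836377974 0.1091940174587882
bed w [np.float64(0.027301720378756122), np.float64(0.02817000720168648), np.float64(0.027608005016839306)]
stop rel plate end 0.07408768118232174 nest offset -78.92591231881767 blade-stop 0.10834057681771243 0.10855780087854076
plate mid vs bed lateral -0.0008337065922107621
```

```bash
python3 -m inch '{"dp":[[0.01,0.045,0],[0.01,0.045,0.015],[0.01,0.045,0.015],[0.01,0.045,0.015],[0.005,0.046,0.015],[0,0,0],[0,0,0]],"turn":[0,0,0,0,0.9,0,0]}'; python3 - <<'E'
from h import *
t,M,o=tool();print(np.round(o["joint_velocities"],2));snap("wrist","w3.png")
E
```

```text
time_s: 3.95
tool_pos: [0.569, -0.1771, 0.2026]
tool_rot: [-179.9, 0.0, -8.5]
force: [0.6, -0.1, -0.3]
grip_width: 0.087
[-1.26 -0.13 -0.67 -0.59 -0.28  0.05  0.23]
```

View pics/w3.png

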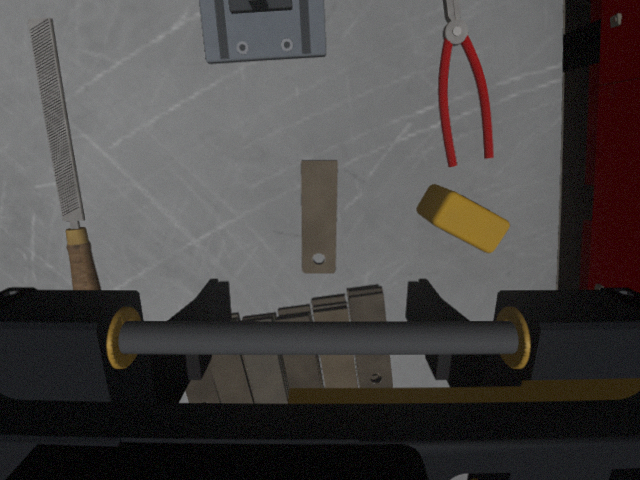

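```bash
python3 - <<'E'
from h import *
im=cv2.imread("pics/w3.png");c=loadcal("w3.png")
g=cv2.cvtColor(im,cv2.COLOR_BGR2HSV)
b=cv2.GaussianBlur(im,(3,3),0).astype(int); m=((b[...,2]-b[...,0])>8).astype(np.uint8)
mm=np.zeros_like(m);mm[150:280,285:355]=m[150:280,285:355]
mm=cv2.morphologyEx(mm,cv2.MORPH_OPEN,np.ones((3,3)))
cs,_=cv2.findContours(mm,cv2.RETR_EXTERNAL,cv2.CHAIN_APPROX_NONE);k=max(cs,key=cv2.contourArea)
print(cv2.boundingRect(k))
P=np.array([onz(c,q[0],0.006)[:2] for q in k],np.float32);r=cv2.minAreaRect(P);print(r)
print("hole",onz(c,(319,259),.006))
u=np.array([np.cos(np.radians(r[2])),np.sin(np.radians(r[2]))]);print(u)
print(np.round(shift([r[0][0],r[0][1],0.0015]),4),tool()[2]["tool_rot"])
E
```

```text
(301, 161, 37, 112)
((0.5701948404312134, -0.1790667474269867), (0.11569004505872726, 0.03545398637652397), 81.09005737304688)
hole [ 0.56430101 -0.22182757  0.006     ]
[0.15488183 0.987933  ]
[0.001  0.0029 0.2013] [-1.79870959e+02 -1.22983411e-02 -8.38422675e+00]
```

```bash
python3 -m inch '{"dp":[[0.001,0.002,0.05],[0,0,0.055],[0,0,0.05],[0,0,0.03],[0,0,0.01],[0,0,0],[0,0,0]],"turn":[0.5,0,0,0,0,0,0]}'; python3 - <<'E'
from h import *
print(np.round(shift([.5702,-.1785,.002]),4))
E
```

```text
time_s: 4.88
tool_pos: [0.5715, -0.1807, 0.0093]
tool_rot: [-180.0, -0.2, -9.0]
force: [-0.1, -0.6, 0.7]
grip_width: 0.0872
[-0.0016 -0.002   0.0073]
```

```bash
python3 -m inch '{"dp":[[-0.001,-0.002,0.005],[0,0,0.002],[0,0,0],[0,0,0]],"turn":[0,0,0,0]}' 0.0 40; python3 -m inch '{"dp":[[0,0,0],[0,0,0],[0,0,0]],"turn":[0,0,0]}' 0.6 40
```

```text
time_s: 5.38
tool_pos: [0.5694, -0.1788, 0.0006]
tool_rot: [-180.0, -0.0, -9.0]
force: [0.4, 0.6, -0.8]
grip_width: 0.055
time_s: 5.75
tool_pos: [0.5694, -0.1787, 0.0005]
tool_rot: [180.0, -0.0, -9.0]
force: [0.1, 0.5, 0.2]
grip_width: 0.0353
```

```bash
python3 -m inch '{"dp":[[0,0,0],[0,0,-0.01],[0,0,-0.03],[0,0,-0.04],[0,0,-0.03],[0,0,0]],"turn":[0,0,0,0,0,0]}' 0.9 40; python3 - <<'E'
from h import *
snap("wrist","w4.png")
E
```

```text
time_s: 6.5
tool_pos: [0.571, -0.1794, 0.1132]
tool_rot: [-180.0, -0.3, -9.0]
force: [0.3, -0.5, -3.3]
grip_width: 0.035
```

View pics/w4.png

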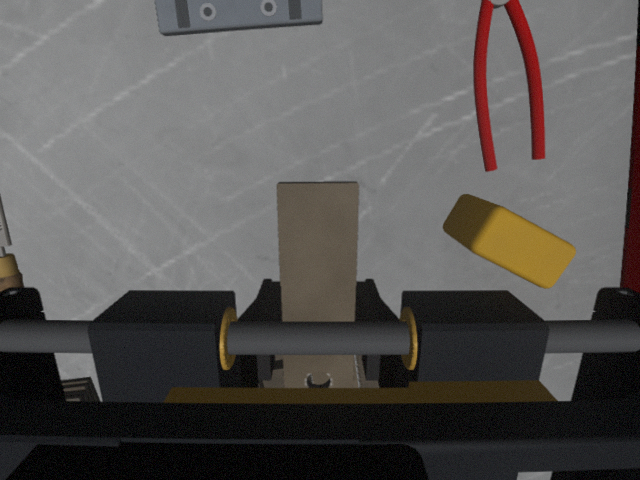

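```bash
python3 - <<'E'
from h import *
im=cv2.imread("pics/w4.png");c=loadcal("w4.png")
g=cv2.cvtColor(im,cv2.COLOR_BGR2GRAY).astype(float); g=cv2.GaussianBlur(im.astype(np.float32),(3,3),0); s=g[...,2]-g[...,0]
for r in range(184,282,8):
    row=s[r-2:r+3].mean(0)
    th=(row[300:335].mean()+row[200:260].mean())/2
    xs=np.arange(640)
    l=next(x for x in range(255,320) if row[x]>th); R_=next(x for x in range(380,320,-1) if row[x]>th)
    lf=l-1+(th-row[l-1])/(row[l]-row[l-1]); rf=R_+(row[R_]-th)/(row[R_]-row[R_+1])
    # width at depth: solve z such that width=36 on horizontal plane z
    best=min(np.arange(.09,.14,.0005),key=lambda z:abs(np.linalg.norm(onz(c,(lf,r),z)-onz(c,(rf,r),z))-.036))
    p=onz(c,((lf+rf)/2,r),.1185); t=np.array
    T,M,o=tool(); q=M.T@(p-T)
    print(r,round(lf,2),round(rf,2),"z",best,"toolxy",np.round(q*1000,1))
E
python3 -c "
import cv2;im=cv2.imread('pics/w4.png');cv2.imwrite('pics/w4a.png',cv2.resize(im[165:400,240:400],None,fx=2.5,fy=2.5,interpolation=2))"
```

```text
184 276.71 358.26 z 0.11600000000000002 toolxy [  1.8 -57.2  -7.1]
192 276.59 358.2 z 0.11700000000000002 toolxy [  1.8 -53.7  -7.1]
200 276.82 357.94 z 0.11700000000000002 toolxy [  1.8 -50.2  -7.1]
208 277.19 357.71 z 0.11700000000000002 toolxy [  1.8 -46.6  -7.2]
216 277.44 357.5 z 0.11700000000000002 toolxy [  1.8 -43.   -7.2]
224 277.58 357.26 z 0.11700000000000002 toolxy [  1.8 -39.3  -7.2]
232 277.97 357.12 z 0.11700000000000002 toolxy [  1.8 -35.6  -7.2]
240 278.28 356.83 z 0.11700000000000002 toolxy [  1.8 -31.9  -7.2]
248 278.51 356.61 z 0.11700000000000002 toolxy [  1.8 -28.1  -7.2]
256 278.75 356.46 z 0.11700000000000002 toolxy [  1.9 -24.3  -7.2]
264 279.18 356.23 z 0.11700000000000002 toolxy [  1.9 -20.4  -7.2]
272 279.47 355.88 z 0.11650000000000002 toolxy [  1.9 -16.4  -7.2]
280 279.54 355.75 z 0.11750000000000002 toolxy [  1.9 -12.4  -7.2]
```

View pics/w4a.png

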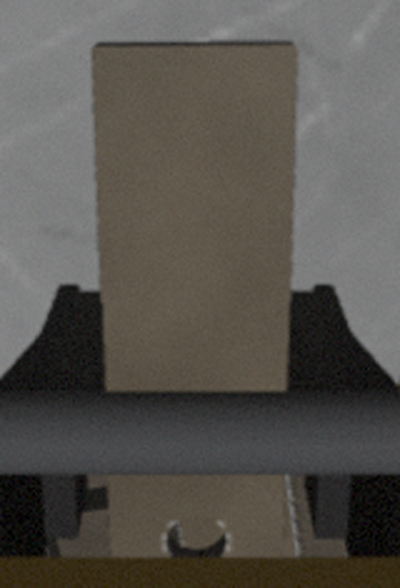

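```bash
python3 -m inch '{"dp":[[0,0,0],[-0.007,-0.035,0],[-0.008,-0.05,0],[-0.008,-0.05,0],[-0.008,-0.05,0],[-0.007,-0.045,0],[-0.005,-0.033,0],[0,0,0]],"turn":[-3.5,0,0,0,0,0,0,0]}'; python3 -m inch '{"dp":[[0,0,0],[0,0,0]],"turn":[0,0]}'; python3 - <<'E'
from h import *
im,c=snap("wrist","w5.png")
t,M,o=tool();print(np.round(t,4),np.round(o["tool_rot"],2))
cv2.imwrite("pics/w5a.png",cv2.resize(im[0:290,200:440],None,fx=2.5,fy=2.05,interpolation=2))
E
```

```text
time_s: 7.55
tool_pos: [0.5501, 0.0913, 0.1087]
tool_rot: [180.0, 0.2, -5.2]
force: [-0.3, -0.4, -2.4]
grip_width: 0.035
time_s: 7.8
tool_pos: [0.5516, 0.0855, 0.1101]
tool_rot: [179.9, 0.0, -5.7]
force: [-0.3, -0.1, -2.0]
grip_width: 0.0351
[0.5517 0.0856 0.1103] [ 1.7997e+02  2.0000e-02 -5.6700e+00]
```

View pics/w5.png

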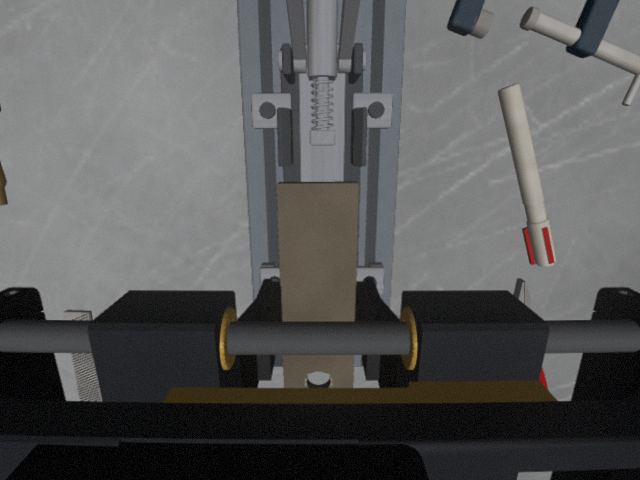

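```bash
python3 -c "
import cv2;im=cv2.imread('pics/w5.png');cv2.imwrite('pics/w5b.png',cv2.resize(im[80:200,250:400],None,fx=5,fy=5,interpolation=2))"
```

```text
(no output)
```

View pics/w5b.png

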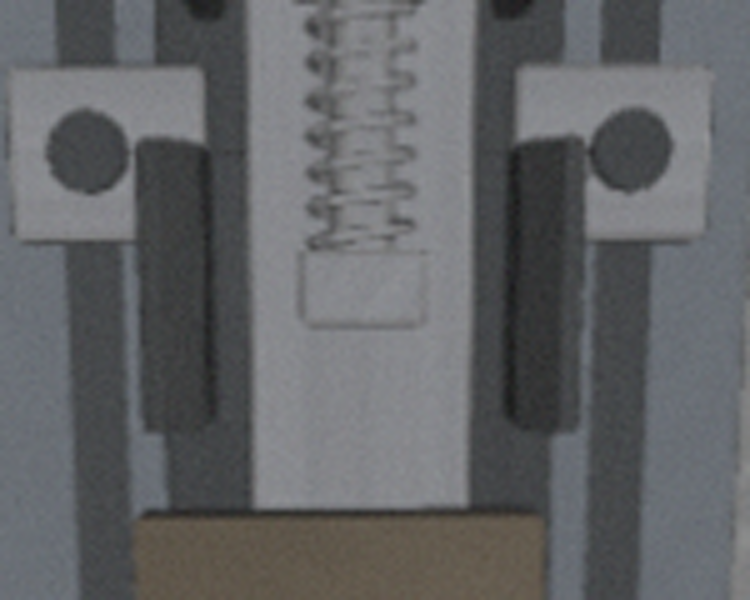

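```bash
cat >> h.py <<'E'
def fix(c,T,M,uv,z): # tool-frame xy (mm) of pixel at height z
    return (M.T@(onz(c,uv,z)-T)*1000)[:2]
E
python3 - <<'E'
from h import *
c=loadcal("w5.png");T,M,o=tool()
C=lambda x,y:(250+(x+.5)/5-.5,80+(y+.5)/5-.5)
L=[];
for y,l,r in ((20,249,478),(300,250,470),(400,252,469),(500,254,468)):
    a=fix(c,T,M,C(l,y),.04);b=fix(c,T,M,C(r,y),.04);print("bed",np.round((a+b)/2,2),"w",round(np.hypot(*(a-b)),2))
a=fix(c,T,M,C(300,325),.068);b=fix(c,T,M,C(428,325),.068);print("blade",np.round((a+b)/2,2),"w",np.hypot(*(a-b)))
zt=T[2]+.0055
a=fix(c,T,M,C(135,518),zt);b=fix(c,T,M,C(545,516),zt);print("strip end",np.round(a,2),np.round(b,2),"w",np.hypot(*(a-b)))
a=fix(c,T,M,C(214,427),.045);b=fix(c,T,M,C(505,427),.045);print("guide in (45)",np.round(a,2),np.round(b,2))
a=fix(c,T,M,C(140,430),.051);b=fix(c,T,M,C(578,430),.051);print("guide out(51)",np.round(a,2),np.round(b,2))
E
```

```text
bed [   3.36 -108.37] w 27.46
bed [  3.   -75.86] w 27.39
bed [  3.08 -63.65] w 27.4
bed [  3.17 -51.11] w 27.42
blade [  3.15 -73.28] w 14.063078280370252
strip end [-17.24 -57.89] [ 18.25 -58.03] w 35.493564506289964
guide in (45) [-15.14 -60.67] [ 20.96 -60.65]
guide out(51) [-23.67 -60.75] [ 29.26 -60.72]
```

```bash
python3 -m inch '{"dp":[[0.0024,-0.004,0],[0,-0.005,0.01],[0,0,0.02],[0,0,0.018],[0,0,0.006],[0,0,0],[0,0,0],[0,0,0]],"turn":[0,0,0,0,0,0,0,0]}'; python3 - <<'E'
from h import *
im,c=snap("wrist","w6.png")
t,M,o=tool();print(np.round(t,4),np.round(o["tool_rot"],2),np.round(o["force"],2))
cv2.imwrite("pics/w6b.png",cv2.resize(im[80:200,250:400],None,fx=5,fy=5,interpolation=2))
E
```

```text
time_s: 8.85
tool_pos: [0.5557, 0.0961, 0.0572]
tool_rot: [-180.0, -0.1, -5.5]
force: [-0.8, 0.4, -1.9]
grip_width: 0.0354
[0.5556 0.0961 0.0571] [-1.7996e+02 -6.0000e-02 -5.5200e+00] [-0.31  0.22 -1.65]
```

View pics/w6b.png

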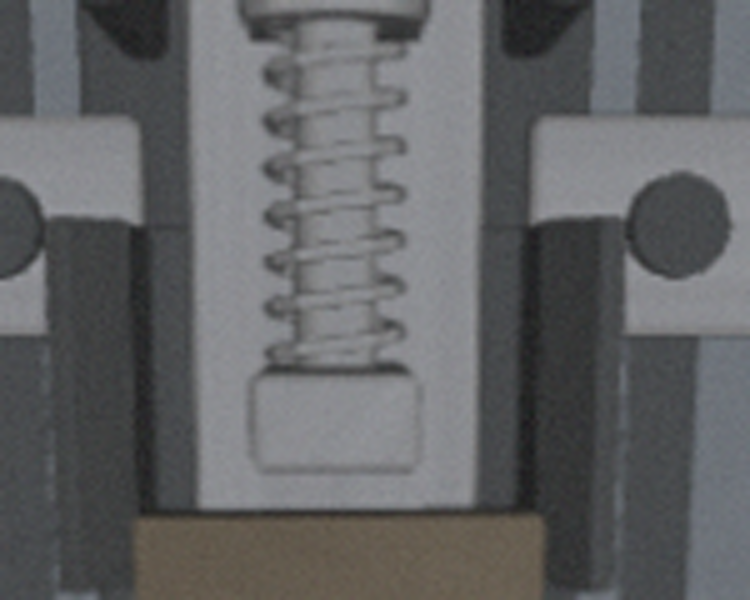

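```bash
python3 - <<'E'
from h import *
c=loadcal("w6.png");T,M,o=tool()
C=lambda x,y:(250+(x+.5)/5-.5,80+(y+.5)/5-.5)
for y,l,r in ((50,190,487),(300,194,481),(450,196,478),(500,198,476)):
    a=fix(c,T,M,C(l,y),.04);b=fix(c,T,M,C(r,y),.04);print("bed",np.round((a+b)/2,2),"w",round(np.hypot(*(a-b)),2))
a=fix(c,T,M,C(250,470),.068);b=fix(c,T,M,C(422,470),.068);print("blade",np.round((a+b)/2,2),"w",np.hypot(*(a-b)))
zt=T[2]+.0055
a=fix(c,T,M,C(135,518),zt);b=fix(c,T,M,C(545,516),zt);print("strip end",np.round(a,2),np.round(b,2),np.round((a+b)/2,2))
for y in (300,400,500):
  a=fix(c,T,M,C(137+(y-400)*.02,y),.045);b=fix(c,T,M,C(533-(y-400)*.06,y),.045);print("guide in (45)",np.round(a,2),np.round(b,2),(a+b)/2)
E
```

```text
bed [  0.62 -98.72] w 27.64
bed [  0.5  -76.19] w 27.62
bed [  0.43 -61.95] w 27.72
bed [  0.42 -57.07] w 27.53
blade [  0.39 -62.6 ] w 14.308758100505834
strip end [-17.07 -58.02] [ 18.5  -58.15] [  0.72 -58.08]
guide in (45) [-18.44 -76.23] [ 19.36 -76.2 ] [  0.46162051 -76.21801138]
guide in (45) [-18.53 -67.06] [ 19.05 -67.03] [  0.25838526 -67.04797053]
guide in (45) [-18.63 -57.64] [ 18.73 -57.6 ] [ 4.91676638e-02 -5.76216685e+01]
```

```bash
python3 -m inch '{"dp":[[-0.0002,0,0.003],[0,0,0.003],[0,0,0.002],[0,0,0],[0,0,0]],"turn":[0,0,0,0,0]}'; python3 - <<'E'
from h import *
t,M,o=tool();print(np.round(t,4),np.round(o["tool_rot"],2),np.round(o["force"],2))
E
```

```text
time_s: 9.52
tool_pos: [0.555, 0.096, 0.0486]
tool_rot: [-180.0, -0.0, -5.5]
force: [-0.2, -0.6, -1.1]
grip_width: 0.0352
[0.555  0.096  0.0486] [-1.80e+02 -1.00e-02 -5.53e+00] [-0.17 -0.59 -1.06]
```

```bash
python3 -m inch '{"dp":[[0,-0.002,0],[0,-0.0015,0],[0,0,0],[0,0,0]],"turn":[0,0,0,0]}'; python3 -m inch '{"dp":[[0,-0.001,0],[0,-0.001,0],[0,0,0],[0,0,0]],"turn":[0,0,0,0]}';python3 -m inch '{"dp":[[0,-0.001,0],[0,-0.001,0],[0,0,0],[0,0,0]],"turn":[0,0,0,0]}'
```

```text
time_s: 10.02
tool_pos: [0.5553, 0.0995, 0.0486]
tool_rot: [-180.0, -0.0, -5.5]
force: [0.7, -0.2, -2.1]
grip_width: 0.0354
time_s: 10.52
tool_pos: [0.5554, 0.1007, 0.0485]
tool_rot: [180.0, 0.0, -5.6]
force: [-0.4, -2.9, -2.2]
grip_width: 0.0352
time_s: 11.02
tool_pos: [0.5556, 0.1034, 0.0486]
tool_rot: [180.0, -0.0, -5.5]
force: [0.5, -3.5, -1.9]
grip_width: 0.0351
```

```bash
python3 -m inch '{"dp":[[0,-0.002,0],[0,-0.002,0],[0,-0.002,0],[0,0,0]],"turn":[0,0,0,0]}';python3 -m inch '{"dp":[[0,-0.002,0],[0,-0.0015,0],[0,0,0],[0,0,0]],"turn":[0,0,0,0]}'; python3 - <<'E'
from h import *
im,c=snap("wrist","w7.png")
t,M,o=tool();print(np.round(t,4),np.round(o["tool_rot"],2),np.round(o["force"],2))
cv2.imwrite("pics/w7b.png",cv2.resize(im[80:280,230:420],None,fx=3,fy=3,interpolation=2))
E
```

```text
time_s: 11.52
tool_pos: [0.5562, 0.1095, 0.0485]
tool_rot: [180.0, 0.0, -5.5]
force: [-0.7, -4.8, -1.5]
grip_width: 0.0352
time_s: 12.02
tool_pos: [0.5565, 0.1128, 0.0486]
tool_rot: [180.0, -0.0, -5.5]
force: [-0.3, -4.1, -2.0]
grip_width: 0.0352
[0.5566 0.1128 0.0486] [180.    -0.    -5.53] [-0.11 -4.91 -1.52]
```

View pics/w7b.png

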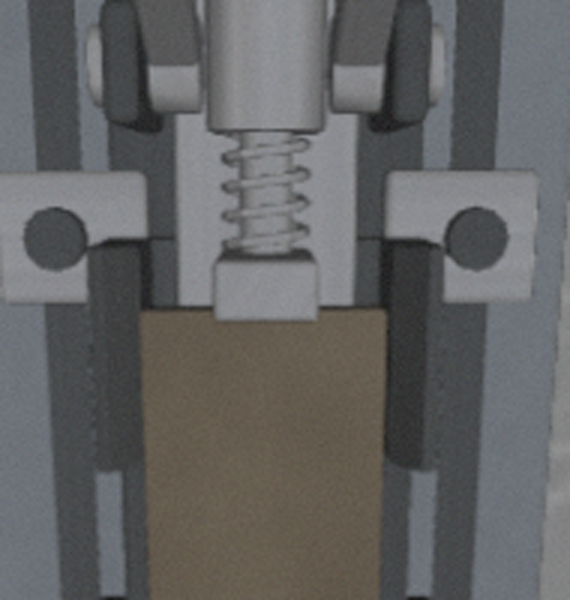

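```bash
python3 -m inch '{"dp":[[0,-0.0003,0.0015],[0,0,0.0015],[0,0,0],[0,0,0]],"turn":[0,0,0,0]}';python3 -m inch '{"dp":[[0,0,0.0015],[0,0,0.001],[0,0,0],[0,0,0]],"turn":[0,0,0,0]}'
```

```text
time_s: 12.58
tool_pos: [0.5566, 0.1132, 0.0456]
tool_rot: [-180.0, -0.0, -5.5]
force: [-1.4, -4.4, -2.0]
grip_width: 0.0354
time_s: 13.08
tool_pos: [0.5566, 0.1132, 0.0431]
tool_rot: [-180.0, -0.0, -5.5]
force: [-0.9, -4.1, -2.6]
grip_width: 0.0352
```

```bash
python3 -m inch '{"dp":[[0,0,0.001],[0,0,0.0005],[0,0,0],[0,0,0]],"turn":[0,0,0,0]}';python3 -m inch '{"dp":[[0,0,0.0005],[0,0,0.0003],[0,0,0],[0,0,0]],"turn":[0,0,0,0]}'
```

```text
time_s: 13.58
tool_pos: [0.5566, 0.1132, 0.0416]
tool_rot: [-180.0, -0.0, -5.5]
force: [0.5, -3.8, -1.1]
grip_width: 0.0355
time_s: 14.08
tool_pos: [0.5567, 0.1132, 0.0408]
tool_rot: [-180.0, -0.0, -5.5]
force: [-0.8, -4.3, -2.4]
grip_width: 0.0351
```

```bash
python3 -m inch '{"dp":[[0,0.001,0.0002],[0,0.001,0],[0,0,0]],"turn":[0,0,0]}';python3 -m inch '{"dp":[[0,0,0],[0,0,0],[0,0,0]],"turn":[0,0,0]}' 0.0 10;python3 -m inch '{"dp":[[0,0,0],[0,0,-0.02],[0,0,-0.04],[0,0.02,-0.04],[0,0.03,-0.03],[0,0.02,-0.03],[0,0,0],[0,0,0]],"turn":[0,0,0,0,0,0,0,0]}'; python3 - <<'E'
from h import *
im,c=snap("wrist","w8.png")
snap("scene","s8.png")
t,M,o=tool();print(np.round(t,4),np.round(o["tool_rot"],2),np.round(o["force"],2))
cv2.imwrite("pics/w8b.png",cv2.resize(im[0:280,220:400],None,fx=2.1,fy=2.1,interpolation=2))
E
```

```text
time_s: 14.45
tool_pos: [0.5564, 0.1111, 0.0406]
tool_rot: [-180.0, -0.0, -5.5]
force: [-0.8, -4.5, -2.6]
grip_width: 0.0355
time_s: 14.82
tool_pos: [0.5568, 0.1125, 0.0409]
tool_rot: [-179.9, -0.0, -5.5]
force: [0.4, -0.9, -0.3]
grip_width: 0.0429
time_s: 15.82
tool_pos: [0.5494, 0.0424, 0.2006]
tool_rot: [-179.9, 0.0, -5.5]
force: [0.3, -0.2, 0.5]
grip_width: 0.0432
[0.549  0.0427 0.1997] [ 1.7999e+02  9.0000e-02 -5.4300e+00] [-0.04  0.11 -0.63]
```

View pics/w8b.png

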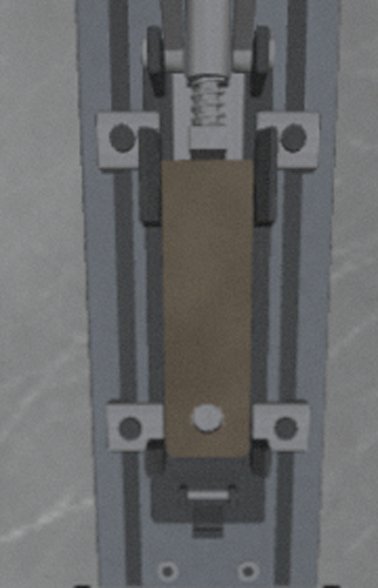

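View pics/s8.png

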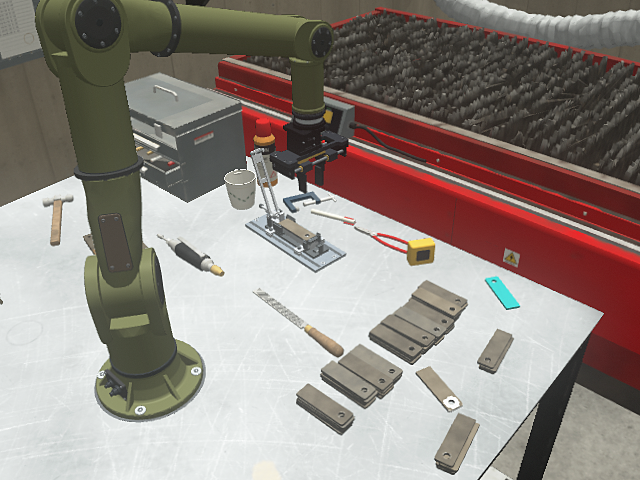

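```bash
python3 - <<'E'
from h import *
c=loadcal("w8.png");T,M,o=tool()
C=lambda x,y:(220+(x+.5)/2.1-.5,(y+.5)/2.1-.5)
for z in (.046,.051):
  f=onz(c,C(207,160),z);n=onz(c,C(208,457),z);h=onz(c,C(207,418),z)
  print(z,np.round(f*1000,1),np.round(n*1000,1),"len",np.linalg.norm(f-n),"hole-end",np.linalg.norm(h-n),"yaw",np.degrees(np.arctan2(f[1]-n[1],f[0]-n[0])))
  for y in (200,440): a=onz(c,C(163.5,y),z);b=onz(c,C(252,y),z);print("w",np.linalg.norm(a-b))
for z,q in ((.068,(208,150)),(.04,(208,158))): print(onz(c,C(*q),z))
pe=[onz(c,p,.01) for p in ()]
E
python3 -c "
import cv2;im=cv2.imread('pics/s8.png');cv2.imwrite('pics/s8b.png',cv2.resize(im[130:280,210:360],None,fx=4,fy=4,interpolation=2))"
```

```text
0.046 [562.8 167.9  46. ] [551.9  50.7  46. ] len 0.11768538861715616 hole-end 0.016810990763407172 yaw 84.68788009310673
w 0.034751235239394024
w 0.03766117246548226
0.051 [562.7 167.1  51. ] [552.   51.8  51. ] len 0.11582881905424282 hole-end 0.016545785591036206 yaw 84.68788009310673
w 0.034203010125153255
w 0.037067041050149956
[0.56307504 0.16775489 0.068     ]
[0.56333125 0.16951537 0.04      ]
```

View pics/s8b.png

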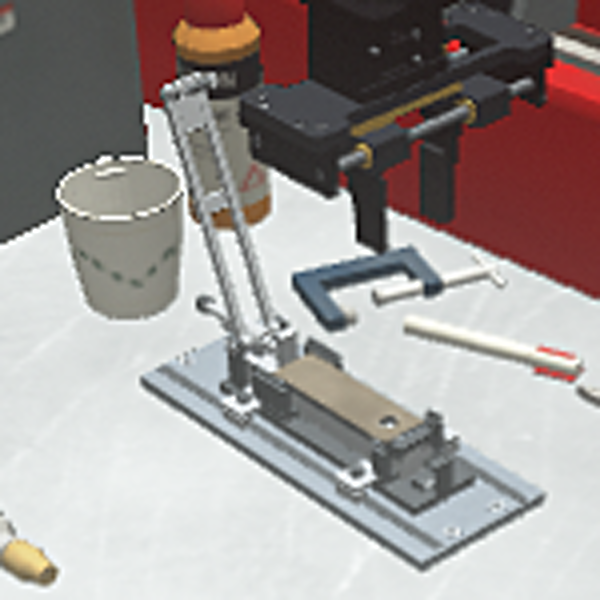

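```bash
python3 - <<'E'
from h import *
im=cv2.imread("pics/w8.png").astype(np.float32);c=loadcal("w8.png")
s=cv2.GaussianBlur(im,(3,3),0);s=s[...,2]-s[...,0]
for r in (85,100,130,160,185,200,212):
    row=s[r-2:r+3].mean(0);th=row[310:328].mean()/2+row[285:293].mean()/2
    l=next(x for x in range(288,318) if row[x]>th);R_=next(x for x in range(352,320,-1) if row[x]>th)
    lf=l-1+(th-row[l-1])/(row[l]-row[l-1]); rf=R_+(row[R_]-th)/(row[R_]-row[R_+1])
    print(r,round(lf,2),round(rf,2),"w",np.round(1000*np.linalg.norm(onz(c,(lf,r),.046)-onz(c,(rf,r),.046)),2))
E
python3 -c "
import cv2;im=cv2.imread('pics/w8.png');cv2.imwrite('pics/w8c.png',cv2.resize(im[180:260,270:370],None,fx=6,fy=6,interpolation=2))"
```

```text
85 296.01 340.42 w 36.39
100 296.46 340.27 w 36.25
130 296.76 339.69 w 36.23
160 297.32 339.34 w 36.21
185 297.69 338.96 w 36.22
200 296.62 340.42 w 38.87
212 298.23 338.41 w 35.98
```

View pics/w8c.png

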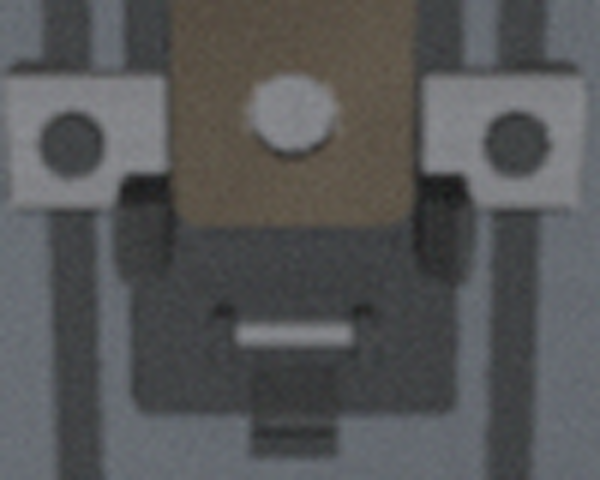

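```bash
python3 - <<'E'
from h import *
N=np.array([.5564,.1102,0]);u=np.array([.0958,.9954,0]);v=np.array([-.9954,.0958,0])
def pl(c,q,y=0):
    o,d=ray(c,q);s=(y-(o-N)@v)/(d@v);p=o+s*d;return np.round([(p-N)@u*1000,p[2]*1000],1)
cs=loadcal("s8.png");ct=vision.get_calibration("top")
S=lambda x,y:(210+x/4,130+y/4)
for q in ((190,80),(195,95),(185,105),(222,235),(222,205)):
    p=pl(cs,S(*q));print("scene",q,p,"ang",np.arctan2(p[1]-50,-(p[0]-95)),np.hypot(p[0]-95,p[1]-50))
for q in ((218.8,213),(226,216)):
    p=pl(ct,q);print("top",p,"ang",np.arctan2(p[1]-50,-(p[0]-95)),np.hypot(p[0]-95,p[1]-50))
E
python3 -c "
import cv2;im=cv2.imread('pics/s8.png');cv2.imwrite('pics/s8c.png',cv2.resize(im[140:220,230:310],None,fx=7,fy=7,interpolation=2))
im=cv2.imread('pics/top0.png');cv2.imwrite('pics/t0c.png',cv2.resize(im[195:255,200:280],None,fx=7,fy=7,interpolation=2))"
```

```text
scene (190, 80) [142.9 228.7] ang 1.8326869738095186 185.00837818866472
scene (195, 95) [138.6 219.1] ang 1.8231359680809114 174.63038109103468
scene (185, 105) [151.1 207.2] ang 1.9135784584910178 166.91030525404955
scene (222, 235) [120.9 119. ] ang 1.9298846086158499 73.70081410676548
scene (222, 205) [118.  143.6] ang 1.8117488415706626 96.38443857801943
top [151.5 215.5] ang 1.899780028102698 174.8785292710343
top [138.7 193.1] ang 1.8671823432412744 149.62386173334787
```

View pics/s8c.png

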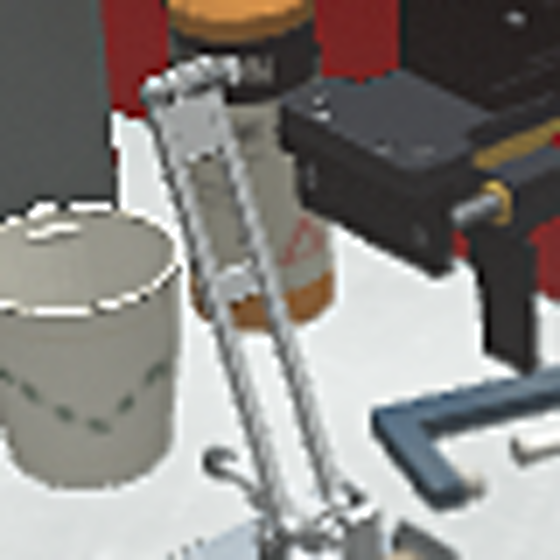

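View pics/t0c.png

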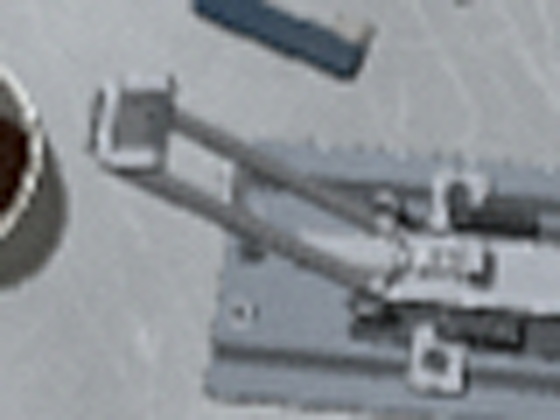

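```bash
python3 - <<'E'
from h import *
ct=vision.get_calibration("top");cs=vision.get_calibration("scene")
print("base", np.round(onz(ct,(188,186),0),3), np.round(onz(cs,(268,184),0),3))
for z in (.15,.2,.25): print(z,"cap top",np.round(onz(ct,(163,150),z),3),np.round(onz(cs,(262,120),z),3))
print("mug",np.round(onz(ct,(188,218),.095),3))
E
```

```text
base [0.716 0.41  0.   ] [0.731 0.404 0.   ]
0.15 cap top [0.764 0.435 0.15 ] [0.834 0.525 0.15 ]
0.2 cap top [0.742 0.415 0.2  ] [0.757 0.438 0.2  ]
0.25 cap top [0.72  0.396 0.25 ] [0.681 0.351 0.25 ]
mug [0.591 0.373 0.095]
```

```bash
python3 -m inch '{"dp":[[0,0,-0.04],[0,0,-0.045],[0,-0.03,-0.005],[0,-0.05,0],[0,-0.05,0],[0.001,-0.05,0],[0,-0.05,0],[0,-0.028,0]],"turn":[0,0,0,0,0,0,0,0]}' 1 20; python3 -m inch '{"dp":[[0,0,0],[0,0,0]],"turn":[0,0]}'; python3 - <<'E'
from h import *
im,c=snap("wrist","w9.png");snap("scene","s9.png")
t,M,o=tool();print(np.round(t,4),np.round(o["tool_rot"],2),np.round(o["force"],2))
N=np.array([.5564,.1102,0]);u=np.array([.0958,.9954,0]);v=np.array([-.9954,.0958,0])
print("nest",(t-N)@u,(t-N)@v)
E
```

```text
time_s: 16.92
tool_pos: [0.5739, 0.3029, 0.2882]
tool_rot: [179.9, 0.2, -5.2]
force: [-0.4, 0.7, -0.8]
grip_width: 0.0002
time_s: 17.18
tool_pos: [0.5753, 0.2972, 0.2897]
tool_rot: [179.9, 0.0, -5.6]
force: [-0.5, -0.6, -0.8]
grip_width: 0.0006
[0.5757 0.2965 0.2905] [ 1.7997e+02  1.0000e-02 -5.6600e+00] [-0.19  0.79  0.34]
nest 0.18725647384586985 -0.0014105005453502314
```

View pics/s9.png

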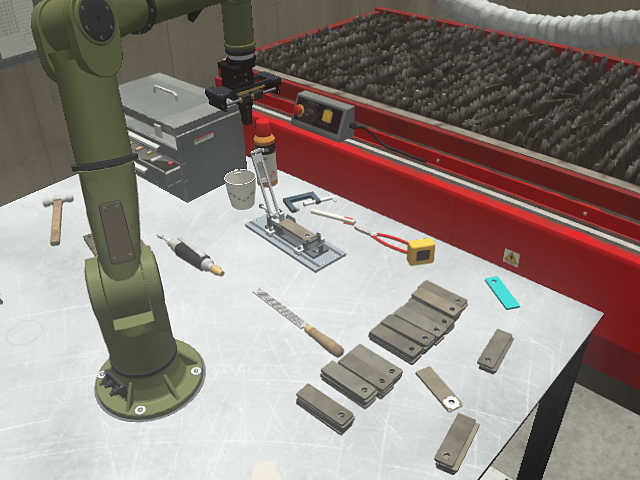

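View pics/w9.png

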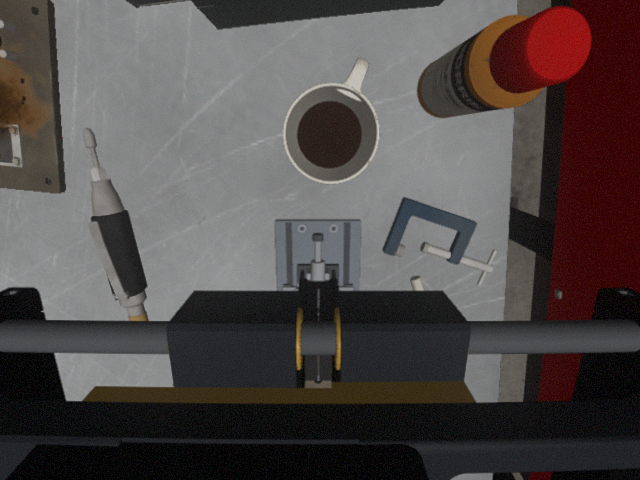

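```bash
python3 -m inch '{"dp":[[-0.001,0,0.03],[0,0,0.035],[0,0,0.02],[0,0,0],[0,0,0]],"turn":[0,0,0,0,0]}'; python3 -m inch '{"dp":[[0,0.006,0],[0,0.006,0],[0,0.004,0],[0,0,0]],"turn":[0,0,0,0]}'; python3 - <<'E'
from h import *
snap("scene","s10.png")
im=cv2.imread("pics/s10.png");cv2.imwrite("pics/s10b.png",cv2.resize(im[60:260,200:360],None,fx=3,fy=3,interpolation=2))
t,M,o=tool();print(np.round(t,4),np.round(o["tool_rot"],2),np.round(o["force"],2))
N=np.array([.5564,.1102,0]);u=np.array([.0958,.9954,0]);v=np.array([-.9954,.0958,0])
print("nest",(t-N)@u,(t-N)@v)
E
```

```text
time_s: 17.9
tool_pos: [0.5754, 0.2983, 0.2071]
tool_rot: [-179.9, -0.1, -5.6]
force: [0.9, 0.4, 0.0]
grip_width: 0.0006
time_s: 18.4
tool_pos: [0.5731, 0.282, 0.206]
tool_rot: [-180.0, -0.0, -5.6]
force: [0.1, -0.3, -0.2]
grip_width: 0.0009
[0.573  0.2821 0.2057] [-180.     -0.     -5.54] [-0.17  0.1   0.35]
nest 0.17267936286801303 -2.71646943605097e-05
```

View pics/s10b.png

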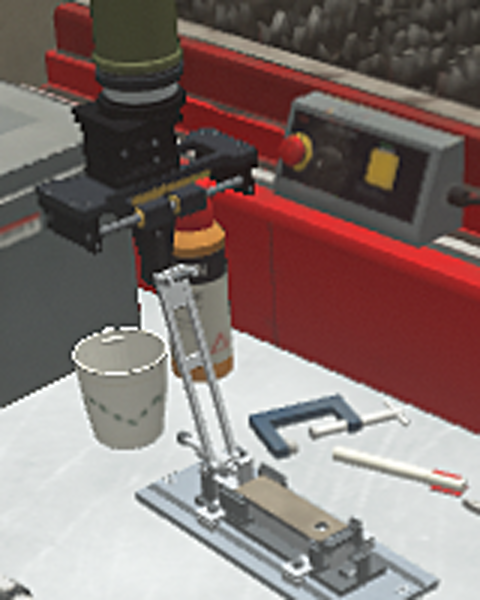

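```bash
python3 -m inch '{"dp":[[0,0.005,0],[0,0.005,-0.001],[0,0.005,-0.001],[0,0.006,-0.002]],"turn":[0,0,0,0]}'; python3 -m inch '{"dp":[[0,0.008,-0.002],[0,0.01,-0.002],[0,0.01,-0.002],[0,0.01,-0.001]],"turn":[0,0,0,0]}'; python3 - <<'E'
from h import *
snap("scene","s11.png")
im=cv2.imread("pics/s11.png");cv2.imwrite("pics/s11b.png",cv2.resize(im[60:260,200:360],None,fx=3,fy=3,interpolation=2))
t,M,o=tool();print(np.round(t,4),np.round(o["tool_rot"],2),np.round(o["force"],2))
N=np.array([.5564,.1102,0]);u=np.array([.0958,.9954,0]);v=np.array([-.9954,.0958,0])
print("nest",(t-N)@u,(t-N)@v)
E
```

```text
time_s: 18.95
tool_pos: [0.5709, 0.2611, 0.2096]
tool_rot: [180.0, -0.0, -5.5]
force: [0.4, 1.0, -0.1]
grip_width: 0.0006
time_s: 19.45
tool_pos: [0.5671, 0.2228, 0.2166]
tool_rot: [-180.0, 0.0, -5.5]
force: [0.4, 0.8, -1.4]
grip_width: 0.0001
[0.5673 0.221  0.2169] [ 1.7997e+02  1.0000e-02 -5.6500e+00] [-0.64 -0.05 -0.22]
nest 0.11134806945253767 -0.00020434903661512789
```

View pics/s11b.png

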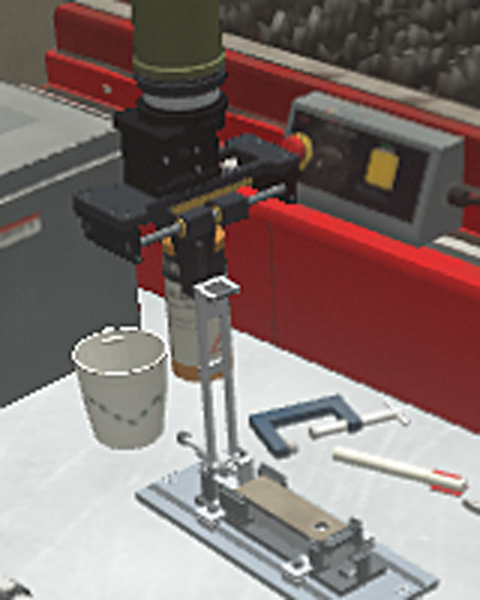

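```bash
python3 -m inch '{"dp":[[0,0.010,-0.001],[0,0.013,0],[0,0.014,0.002],[0,0.014,0.003],[0,0.012,0.004]],"turn":[0,0,0,0,0]}'; python3 -m inch '{"dp":[[0,0.0145,0.006],[0,0.014,0.008],[0,0.013,0.009]],"turn":[0,0,0]}'; python3 - <<'E'
from h import *
snap("scene","s12.png")
im=cv2.imread("pics/s12.png");cv2.imwrite("pics/s12b.png",cv2.resize(im[60:260,200:360],None,fx=3,fy=3,interpolation=2))
t,M,o=tool();print(np.round(t,4),np.round(o["tool_rot"],2),np.round(o["force"],2))
N=np.array([.5564,.1102,0]);u=np.array([.0958,.9954,0]);v=np.array([-.9954,.0958,0])
print("nest",(t-N)@u,(t-N)@v)
E
```

```text
time_s: 20.12
tool_pos: [0.5611, 0.1598, 0.2086]
tool_rot: [-180.0, -0.0, -5.6]
force: [-0.8, 1.7, 2.4]
grip_width: 0.0002
time_s: 20.5
tool_pos: [0.5575, 0.1183, 0.1853]
tool_rot: [180.0, -0.1, -5.6]
force: [0.8, 0.2, 2.7]
grip_width: 0.0006
[0.5568 0.116  0.184 ] [ 1.799e+02  3.000e-02 -5.700e+00] [ 0.98 -0.3   0.41]
nest 0.0057908578119109586 0.0001735050186376901
```

View pics/s12b.png

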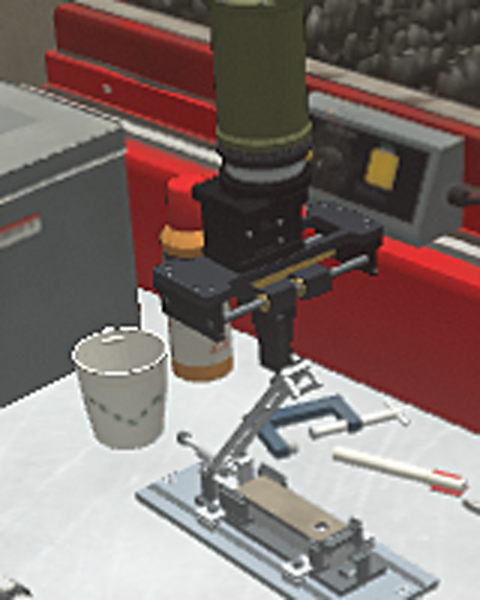

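```bash
python3 -m inch '{"dp":[[0,0.008,0.005],[0,0.0125,0.012],[0,0.012,0.012],[0,0.010,0.014],[0,0.005,0.008],[0,0,0]],"turn":[0,0,0,0,0,0]}'; python3 - <<'E'
from h import *
snap("scene","s13.png")
im=cv2.imread("pics/s13.png");cv2.imwrite("pics/s13b.png",cv2.resize(im[60:260,200:360],None,fx=3,fy=3,interpolation=2))
t,M,o=tool();print(np.round(t,4),np.round(o["tool_rot"],2),np.round(o["force"],2))
N=np.array([.5564,.1102,0]);u=np.array([.0958,.9954,0]);v=np.array([-.9954,.0958,0])
print("nest",(t-N)@u,(t-N)@v)
E
```

```text
time_s: 21.3
tool_pos: [0.552, 0.0714, 0.1337]
tool_rot: [179.9, 0.1, -5.6]
force: [1.5, 0.6, 2.5]
grip_width: 0.0003
[0.5521 0.0718 0.1342] [ 1.7994e+02  7.0000e-02 -5.5500e+00] [0.37 0.77 2.41]
nest -0.0386443332562568 0.0005535436256377918
```

View pics/s13b.png

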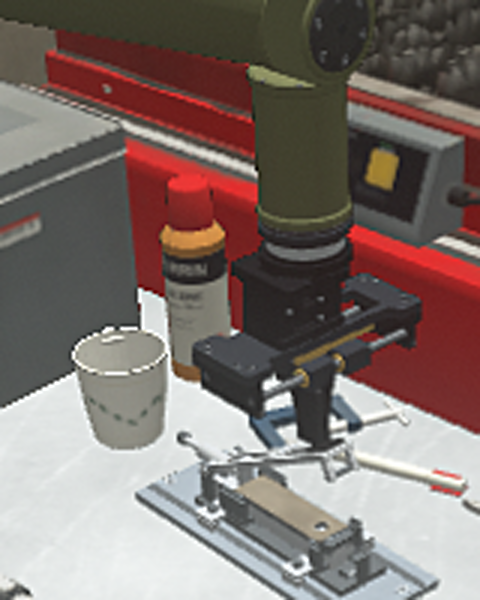

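```bash
python3 -m inch '{"dp":[[0,0.009,0.012],[0,0.009,0.013],[0,0.005,0.008],[0,0.004,0.008],[0,0,0]],"turn":[0,0,0,0,0]}'; python3 - <<'E'
from h import *
snap("scene","s14.png")
im=cv2.imread("pics/s14.png");cv2.imwrite("pics/s14b.png",cv2.resize(im[130:280,220:340],None,fx=4,fy=4,interpolation=2))
t,M,o=tool();print(np.round(t,4),np.round(o["tool_rot"],2),np.round(o["force"],2))
N=np.array([.5564,.1102,0]);u=np.array([.0958,.9954,0]);v=np.array([-.9954,.0958,0])
print("nest",(t-N)@u,(t-N)@v)
E
```

```text
time_s: 21.98
tool_pos: [0.5495, 0.0446, 0.0928]
tool_rot: [179.9, 0.1, -5.6]
force: [-1.2, 1.5, 3.1]
grip_width: 0.0005
[0.5495 0.0447 0.0932] [ 1.7994e+02  7.0000e-02 -5.5600e+00] [-0.86  1.14  2.3 ]
nest -0.06583171970437202 0.000563551444446988
```

View pics/s14b.png

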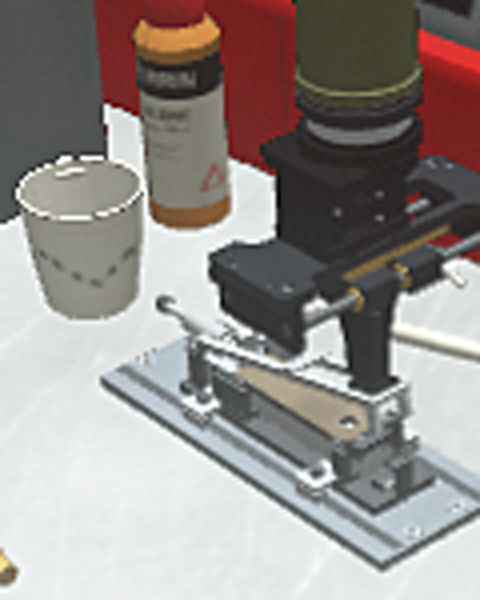

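```bash
python3 -m inch '{"dp":[[0,0.0015,0.006],[0,0.0015,0.006],[0,0.001,0.005],[0,0,0]],"turn":[0,0,0,0]}';python3 -m inch '{"dp":[[0,0.0005,0.003],[0,0.0005,0.003],[0,0,0]],"turn":[0,0,0]}';python3 -m inch '{"dp":[[0,0,0.002],[0,0,0.002],[0,0,0]],"turn":[0,0,0]}'
```

```text
time_s: 22.52
tool_pos: [0.5495, 0.0413, 0.0761]
tool_rot: [180.0, 0.0, -5.5]
force: [-1.0, 0.5, 2.2]
grip_width: 0.0003
time_s: 22.9
tool_pos: [0.5495, 0.0406, 0.0704]
tool_rot: [-180.0, 0.0, -5.5]
force: [-1.7, 1.6, 3.0]
grip_width: 0.0005
time_s: 23.28
tool_pos: [0.5495, 0.0403, 0.067]
tool_rot: [-180.0, 0.0, -5.5]
force: [-3.0, -0.8, 7.6]
grip_width: 0.0007
```

```bash
python3 -m inch '{"dp":[[0,0,0.001],[0,0,0.001],[0,0,0]],"turn":[0,0,0]}';python3 -m inch '{"dp":[[0,0,0.001],[0,0,0.001],[0,0,0]],"turn":[0,0,0]}';python3 -m inch '{"dp":[[0,0,0.001],[0,0,0.001],[0,0,0]],"turn":[0,0,0]}'
```

```text
time_s: 23.65
tool_pos: [0.5495, 0.0401, 0.0655]
tool_rot: [-180.0, 0.0, -5.5]
force: [-4.8, -0.3, 10.3]
grip_width: 0.0005
time_s: 24.02
tool_pos: [0.5494, 0.04, 0.0627]
tool_rot: [180.0, 0.0, -5.5]
force: [-2.6, -0.1, 5.6]
grip_width: 0.0007
time_s: 24.4
tool_pos: [0.5498, 0.0402, 0.0603]
tool_rot: [180.0, -0.0, -5.5]
force: [-0.3, -0.6, 0.7]
grip_width: 0.0005
```

```bash
python3 -m inch '{"dp":[[0,0,0.001],[0,0,0],[0,0,0]],"turn":[0,0,0]}';python3 -m inch '{"dp":[[0,0,0.001],[0,0,0],[0,0,0]],"turn":[0,0,0]}'
```

```text
time_s: 24.78
tool_pos: [0.5499, 0.0403, 0.0597]
tool_rot: [180.0, -0.0, -5.5]
force: [-0.3, -1.0, 2.9]
grip_width: 0.0005
time_s: 25.15
tool_pos: [0.5498, 0.0403, 0.0589]
tool_rot: [180.0, -0.0, -5.5]
force: [-0.6, -1.7, 5.0]
grip_width: 0.0001
```

```bash
python3 - <<'E'
from h import *
snap("scene","s15.png")
im=cv2.imread("pics/s15.png");cv2.imwrite("pics/s15b.png",cv2.resize(im[130:280,220:340],None,fx=4,fy=4,interpolation=2))
E
```

```text
(no output)
```

View pics/s15b.png

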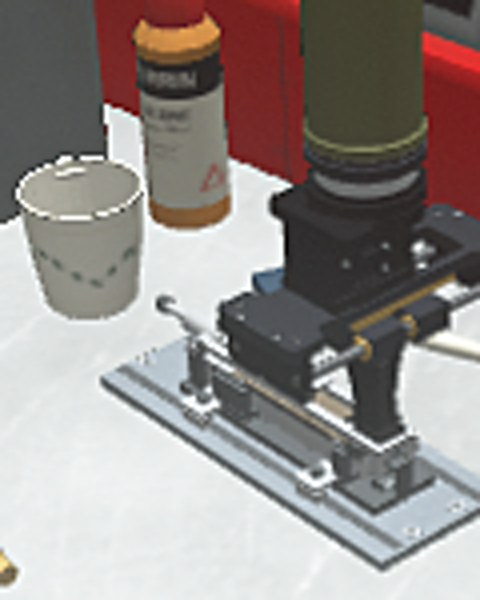

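```bash
python3 -m inch '{"dp":[[0,0,0.0005],[0,0,0],[0,0,0]],"turn":[0,0,0]}'; python3 -m inch '{"dp":[[0,0,-0.001],[0,0,-0.002],[0,0,-0.001],[0,0,0]],"turn":[0,0,0,0]}'; python3 - <<'E'
from h import *
im,c=snap("wrist","w16.png");snap("scene","s16.png")
im=cv2.imread("pics/s16.png");cv2.imwrite("pics/s16b.png",cv2.resize(im[130:280,220:340],None,fx=4,fy=4,interpolation=2))
E
```

```text
time_s: 25.58
tool_pos: [0.5498, 0.0403, 0.0588]
tool_rot: [-180.0, -0.0, -5.5]
force: [-1.9, -2.8, 9.1]
grip_width: 0.0008
time_s: 26.08
tool_pos: [0.5494, 0.041, 0.0619]
tool_rot: [-180.0, 0.0, -5.5]
force: [0.7, 1.1, 0.7]
grip_width: 0.0005
```

View pics/s16b.png

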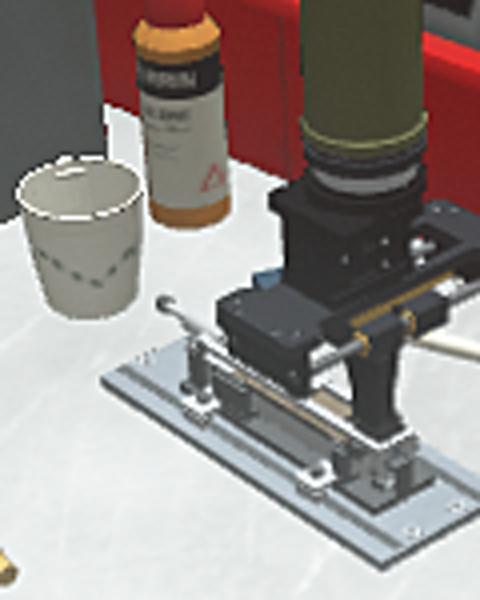

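```bash
python3 -m inch '{"dp":[[0,0,-0.003],[0,0,-0.006],[0,0,-0.02],[0,0,-0.04],[0,0,-0.04],[0,0.02,-0.04],[0,0,0],[0,0,0]],"turn":[0,0,0,0,0,0,0,0]}'; python3 - <<'E'
from h import *
im,c=snap("wrist","w17.png");cv2.imwrite("pics/w17b.png",cv2.resize(im[0:285,220:420],None,fx=2.1,fy=2.1,interpolation=2))
im,c=snap("scene","s17.png");cv2.imwrite("pics/s17b.png",cv2.resize(im[130:280,220:340],None,fx=4,fy=4,interpolation=2))
E
```

```text
time_s: 27.18
tool_pos: [0.5476, 0.0209, 0.2115]
tool_rot: [-179.9, -0.0, -5.5]
force: [0.3, 0.5, -0.4]
grip_width: 0.0006
```

View pics/w17b.png

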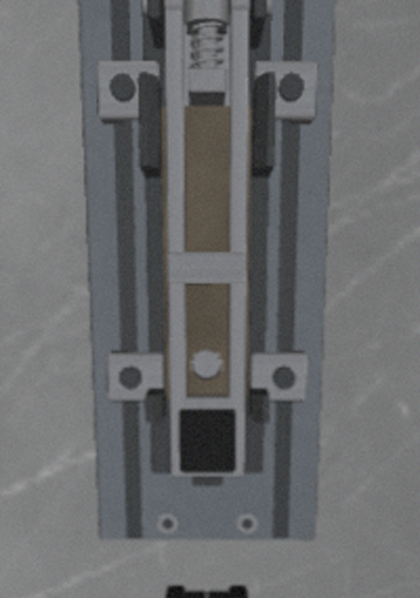

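View pics/s17b.png

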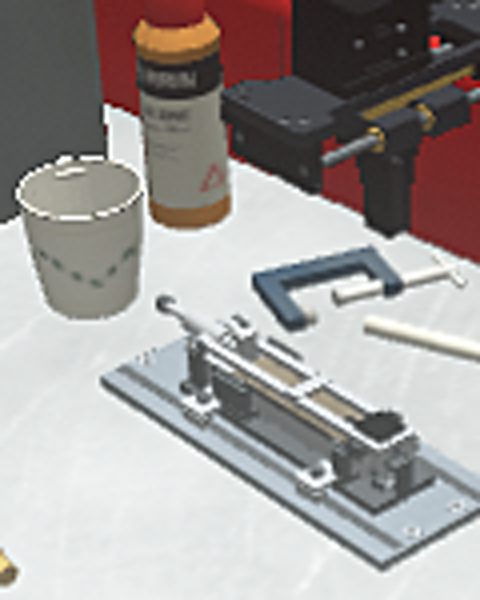

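```bash
python3 -m inch '{"dp":[[0,0,0],[0,0,0]],"turn":[0,0]}'; python3 -c "
from cell import env; print(env.sign_off())"
```

```text
time_s: 27.52
tool_pos: [0.5473, 0.0208, 0.2104]
tool_rot: [180.0, 0.1, -5.5]
force: [-0.4, 1.2, -0.5]
grip_width: 0.0005
the job is handed in; nothing more can be done
None
```

The strip is loaded behind the end stop, the rail is latched shut over it, and the job is handed in at 27.5 s. No verdict was given.

**Loading:** I picked up the loose strip by the fixture and pushed the spring follower back about 12.5 mm with 4–5 N. I then lowered the strip behind the stop, let the spring set it, and opened the fingers.

**Strip check, rail still open:** The picture showed the strip at the stop, 117.7 mm long, with its width reading about 36.2 mm along nearly its whole length. That says it lies flat. One row read 38.9 mm; it crosses the clamp blocks, so I took it as a bad edge reading.

**Rail:** I swung it over with closed fingers and pressed the nose down. The force rose to about 10 N, fell to 0.7 N as the latch snapped, and reached about 9 N when I pressed against the bottom.

**Last check:** After I lifted off, the force stayed near zero. The final pictures show the rail staying shut by itself, with the hole end at the stop. I did not measure the rail angle directly.

**Disagreement along the way:** The wrist camera first put the gripped strip 1.8 mm sideways of the jaws, a reading taken while the arm was still settling. I aligned the strip to the bed within a single image instead.

**Other things on the bench:** I touched nothing else. In the pictures the objects near the fixture look unmoved, but I did not measure their positions again.

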